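# Seat a V-block on the magnetic chuck and switch the magnet fully on

## Robot

A 7-joint arm with a two-finger parallel gripper is mounted at the origin on a cart in front of the work surface, level with it; the furniture and walls round the work are solid. World frame = base frame: x ahead of the robot, y to its left, z up, the work surface at z = 0. Lengths are in m, angles in rad, forces in N, time in s.
With the tool pointing down it reaches from about 0.4 to 0.85 m from the base axis. Payload 10.4 kg.
Tool frame: the origin (TCP) lies at the very end of the fingers, on their centre line; the grasp point (between the pads) lies 19 mm behind it (r.pinch_z is the distance from the TCP to the grasp point, in m); z points along the fingers, y is the line along which they close (so a half turn about z gives the same grasp; the last joint's range is limited). The gripper opens to 87 mm and grips with 3 to 60 N. Pads are 19 mm wide; open, the fingers measure 117 mm over their backs; the gripper's body (75 mm by 190 mm) begins 51 mm behind the grasp point.
Start: joints at [1.133, 0.332, -0.065, 1.46, 0.022, 1.35, -0.088], TCP at [0.252, -0.572, 0.223] pointing down, gripper open.
Joint ranges: [-2.6, 2.6], [-0.5, 2.12], [-1.47, 1.34], [0.16, 2.42], [-1.27, 4.41], [0.06, 2.06], [-2.6, 2.6]. Speed limits (rad/s): [2.22, 2.22, 2.79, 2.79, 3.14, 3.14, 3.14].

## Interface

Orientations are given as a unit quaternion [x, y, z, w].
In Python, from bench import sensors, vision, r gives the robot as it stands.
- The arm moves only by the shell command python3 -m crank 'ROWS' [OPENING] [FORCE]. ROWS is JSON, a list of rows, each a list of 2 entries, a list of its own where there are three numbers: the shift along the tool's x, y, z normalised to -1 to 1, where 1 is 3 cm, then the turn about the tool's z normalised to -1 to 1, where 1 is 8 degrees. A call has 1 to 12 rows; each row shifts and turns the commanded pose from where the row before left it, along the tool's axes as they then stand; what a row does not reach is not made up. A row lasts 1/8 s, in which the tool goes at most 62.5 mm and 10.7 degrees, less where a joint would pass 70% of its speed; a pose out of reach is approached as far as the arm can. A call with a number of a shift or a turn outside -1 to 1 is refused whole. A call with a gripper value outside its range is refused whole. OPENING is the opening, from 0 (shut) to 1 (fully open), set as the call begins (- or left out, the last holds). The fingers move at their own pace and stop on an object; FORCE is the grip in N (left out, the last holds). Time passes only in rows, so rows that do not move let the fingers close. It gives the time, the measured TCP pose, the force, the opening and the grip force at its end, in the units of the state.
- sensors.read_state(): the state, without advancing time (a new reading comes with each control period).
- vision.camera(name): name is "scene" or "top"; returns the picture (420x560x3 uint8, red, green, blue); there is no depth.
- vision.camera_model(name): a dict with "vertical_fov" (degrees; the focal length in pixels is half the picture's height over the tangent of half this angle, whatever the lens; pixels are square), "cx", "cy" (the principal point, pixels), "dist" ([k1, k2, p1, p2, k3] as OpenCV has them; the pictures are not rectified), "camera_from_world" (4x4, takes a point from world to camera coordinates). Camera axes: x right, y down, z forward; pixel columns grow to the right and rows downward; lengths in m; the calibration is good to about 2 mm. A picture is of the moment at which its call begins. camera_model takes no time and is no camera call.
- r.close_job(): hands the job in; it is judged then, once.
The state is a dict: "time": time; "joint_positions": joint angles; "joint_vel": joint speeds; "joint_torque": joint torques, N m; "ee_pos": TCP position; "eef_rot": TCP orientation; "ft_force": force on the tool from outside, world axes, zero at the start; "torque": the same for the moment, N m; "width": finger opening in m; "grip_force": force on a finger pad.
Only numpy, scipy, OpenCV 4.12 (cv2) and the standard library are available. Lean on these libraries where they do the work, as an engineer would, in place of code of your own. Each camera call takes 0.05 s, during which the arm holds its last target. There are 200 camera calls.

## Task

On the magnetic chuck, push the V-block back with the fingertips until its side lies flush along the raised fence. Only then push the chuck's lever from off, past its first click, all the way to its far stop, so the magnet is fully on with the V-block still flush. Just push: pick nothing up, and leave the other things on the bench as they are.

Things in the scene. Friction and masses are not known exactly. Their poses are not given: they have to be found in the camera images.
- chuck: Magnetic chuck, fixed to the bench (its pull is not simulated): low grey block, steel top plate with thin brass strips, 100 mm (x) by 160 mm (y), top 48 mm above the bench. Origin: centre of its underside; z up, x away from the robot to the fence, y left along its length; yaw varies. The near edge is open. The lever is on the -y end, beside a notched quadrant plate at y = -80 to -86 mm, 88 mm high.
- fence (a point): Middle of the inner face of the dark steel fence at the level of the top plate (chuck x = +42, y = 0, z = 48 mm). The fence is 8 mm thick, runs along the whole far long edge of the chuck and stands 10 mm above the top plate.
- v_block: The work: loose steel V-block on the chuck's top plate, 60 mm (its x, along the groove) by 50 mm (its y) by 40 mm high; the side walls are flat and upright. 0.4 to 0.8 kg; 4 to 10 N slides it if pushed in its lower half. Origin: centre of its underside; z up. At the start its x axis is within 0.25 rad of chuck +y and its origin at chuck x = -18 to +2 mm. Flush: origin at chuck x = +17 mm, x axis along chuck y.
- lever (a joint): Lever angle in rad, about an axis along chuck y. 0 = off: leans 0.55 rad to the near side (chuck -x). 0.55 = first click: upright, held by a sprung detent (0.5 to 0.6). 1.1 = hard stop, fully on: leans 0.55 rad to the far side (+x). Sprung bumps peak at 0.27 and 0.83; let go, it springs away from them. A level push by the knob takes about 11 N over the first, 5 N over the second.
- lever_knob (a point): Centre of the black ball knob, 22 mm across, at the top of the lever; it is 95 mm from the pivot, on a steel rod 10 mm thick. It is 111 mm above the bench at off and fully on, 125 mm when upright, and travels 99 mm along chuck x in all, in the plane chuck y = -101 mm.
- lever_pivot (a point): Pivot of the lever: chuck x = 0, y = -101 mm, 30 mm above the bench. Fixed to the chuck.
- gauge_block: Steel gauge block with round holes, 26 x 76 x 51 mm high, on the bench to the left of the chuck; loose bystander. Origin: centre of its underside.
- base_disc: Dark steel disc, 57 mm across, 8 mm thick, flat on the bench left of the chuck; loose bystander. Origin: centre of its underside.
- ring_gauge: Steel ring gauge, 60 mm across, 18 mm high, flat on the bench in front of the chuck; loose bystander. Origin: centre of its underside.
- hex_key: Hex key, 26 x 79 x 7 mm, lying on the bench in front of the lever; loose bystander. Origin: centre of its underside.
- oil_can: Small red oil can with a bent spout, 63 x 92 x 148 mm high, standing fast on the bench to the right of the chuck; an obstacle. Origin: centre of its underside.
- cap_screw: Black cap screw, 16 x 40 x 16 mm, lying on the bench in front of the chuck; loose bystander. Origin: centre of its underside.
Not all that is in view belongs to the job. Of the things that look like the v_block, the smallest one is meant.

How it is judged:
On the way, in this order (a step that is already met when the one before it is completed fails the run):
1. the V-block is pushed flush along the fence while the lever is still off (x of v_block in the frame of chuck above 0.0145 m and angle between the x axis of v_block and the y axis of chuck, either way round below 0.045 rad and y of v_block in the frame of chuck between -0.055 and 0.055 m and z of v_block in the frame of chuck below 0.051 m and angle between v_block's own z axis and vertical below 0.05 rad and value of joint lever below 0.15 rad), for 0.2 s.
2. the lever has reached the far stop with the V-block flush (x of v_block in the frame of chuck above 0.0145 m and angle between the x axis of v_block and the y axis of chuck, either way round below 0.045 rad and y of v_block in the frame of chuck between -0.055 and 0.055 m and z of v_block in the frame of chuck below 0.051 m and angle between v_block's own z axis and vertical below 0.05 rad and value of joint lever above 1.04 rad), for 0.2 s.
At the end, for the whole second after the job is handed in: The V-block stands upright and at rest on the chuck's top plate, flush along the fence (within 2.5 mm and 0.045 rad, its middle within 55 mm of the chuck's middle along the fence), and the lever rests at its far stop (over 1.04 rad of 1.1) (all of step 2 and velocity of joint lever below 0.05 rad/s and linear speed of v_block below 0.01 m/s); the robot touches nothing.
It fails at once if the V-block is lifted or tipped (more than 10 mm above the top plate or 0.2 rad) (z of v_block in the frame of chuck above 0.058 m or angle between v_block's own z axis and vertical above 0.2 rad).
It fails at once if the lever goes over its first bump while the V-block is not flush (value of joint lever above 0.4 rad and not (x of v_block in the frame of chuck above 0.0145 m and angle between the x axis of v_block and the y axis of chuck, either way round below 0.045 rad and y of v_block in the frame of chuck between -0.055 and 0.055 m and z of v_block in the frame of chuck below 0.051 m and angle between v_block's own z axis and vertical below 0.05 rad)).
It fails at once if a bystander is moved by more than 20 mm (distance of any of gauge_block, base_disc, ring_gauge, hex_key, cap_screw from where it was at the start of the episode above 0.02 m).
It also fails if it takes over 58 s, if anything falls off the work surface, if the arm or the gripper's body presses on something with over 40 N, if the wrist force passes 120 N, or if a joint passes its speed limit or range.

## Working session

There is one attempt and no reset: what is moved stays moved. The work goes in short steps, Python scripts to look and compute and a shell command to move; the robot and the scene stay as the last step left them, time stands still between calls to the robot, and variables do not carry over. Pictures are saved under pics/ and viewed, at most 10 in all, crops included, and the job is handed in when it is done.

```bash
mkdir -p pics; cat > h.py <<'E'
import numpy as np, cv2
from bench import sensors, vision, r
def K(m):
    f=210/np.tan(np.radians(m["vertical_fov"])/2); return np.array([[f,0,m["cx"]],[0,f,m["cy"]],[0,0,1.]])
def proj(name,P):
    m=vision.camera_model(name);T=np.array(m["camera_from_world"])
    return cv2.projectPoints(np.array(P,float).reshape(-1,3),cv2.Rodrigues(T[:3,:3])[0],T[:3,3],K(m),np.array(m["dist"],float))[0].reshape(-1,2)
def ray(name,uv):
    m=vision.camera_model(name);T=np.array(m["camera_from_world"])
    n=cv2.undistortPoints(np.array(uv,float).reshape(-1,1,2),K(m),np.array(m["dist"],float)).reshape(-1,2)
    d=np.c_[n,np.ones(len(n))]@T[:3,:3]; return -T[:3,:3].T@T[:3,3], d
def plane(name,uv,z):
    o,d=ray(name,uv); return o+d*((z-o[2])/d[:,2])[:,None]
E
python3 - <<'E'
from h import *
for n in("scene","top"):
    im=vision.camera(n); cv2.imwrite(f"pics/{n}0.png",cv2.resize(im[:,:,::-1],(800,600),interpolation=cv2.INTER_CUBIC)); np.save(n+"0.npy",im)
    o,d=ray(n,[[280,210]]);print(n,o,d)
s=sensors.read_state();print(s)
E
```

```text
scene [0.09095331 0.55043998 0.84417676] [[ 0.40087489 -0.64743244 -0.64822481]]
top [ 0.3545     -0.18668903  1.19718372] [[ 0.1707377  -0.01979847 -0.98521156]]
{'time': 0.1, 'joint_positions': array([ 1.1333976 ,  0.33280967, -0.06467529,  1.46081077,  0.02159613,
        1.34989892, -0.08848517]), 'joint_vel': array([-0.0012825 ,  0.0001781 , -0.00027749, -0.00143325,  0.00061283,
        0.00040296, -0.00071198]), 'joint_torque': array([ 1.96310437e-03, -6.24544072e+01,  2.48246040e-02, -3.90717852e+01,
       -6.15072926e-02,  3.64732090e-02,  5.97091434e-05]), 'ee_pos': array([ 0.25173292, -0.57170689,  0.22185504]), 'eef_rot': array([ 9.78568639e-01,  2.05919985e-01, -1.55125949e-04, -5.95989674e-04]), 'ft_force': array([ 0.3176935 ,  0.11061292, -0.19006278]), 'torque': array([ 0.01530191, -0.03396293, -0.04503076]), 'grip_force': 0.0, 'width': 0.08717204000431518}
```

View pics/scene0.png

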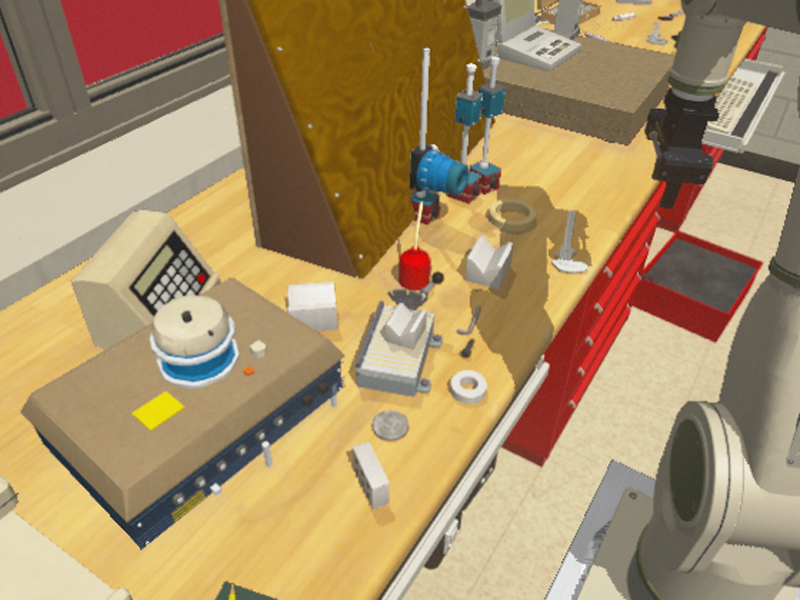

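View pics/top0.png

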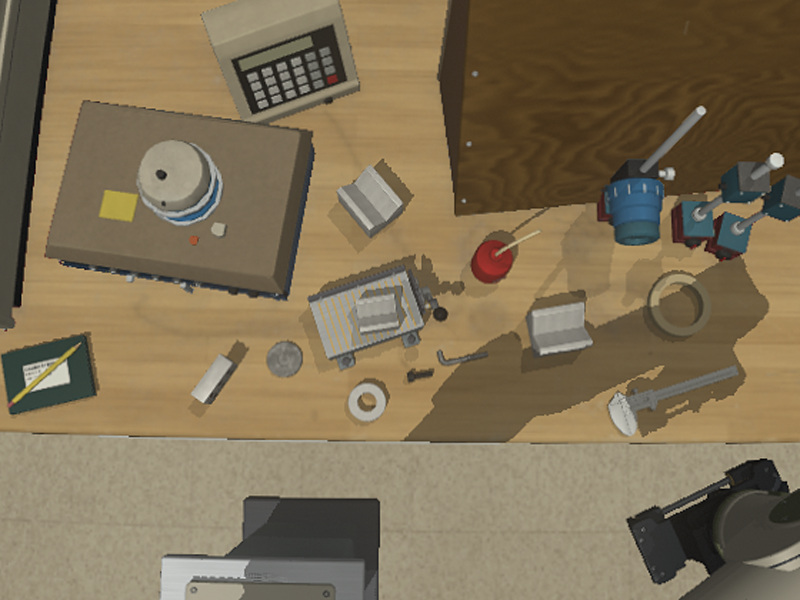

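The scene view shows the chuck at about (395,345), with a V-block on it at (407,325) and the knob at (437,278). The top view shows three V-block look-alikes: (370,200), (560,328) and (378,312). The one on the chuck is the smallest, so it's the one to push. Next is a close crop to check this and measure.

```bash
python3 - <<'E'
import numpy as np,cv2
im=np.load("top0.npy");c=im[180:270,205:325,::-1]
cv2.imwrite("pics/topc.png",cv2.resize(c,(800,600),interpolation=cv2.INTER_CUBIC))
im=np.load("scene0.npy");c=im[180:285,240:380,::-1]
cv2.imwrite("pics/scenec.png",cv2.resize(c,(800,600),interpolation=cv2.INTER_CUBIC))
E
```

```text
(no output)
```

View pics/topc.png

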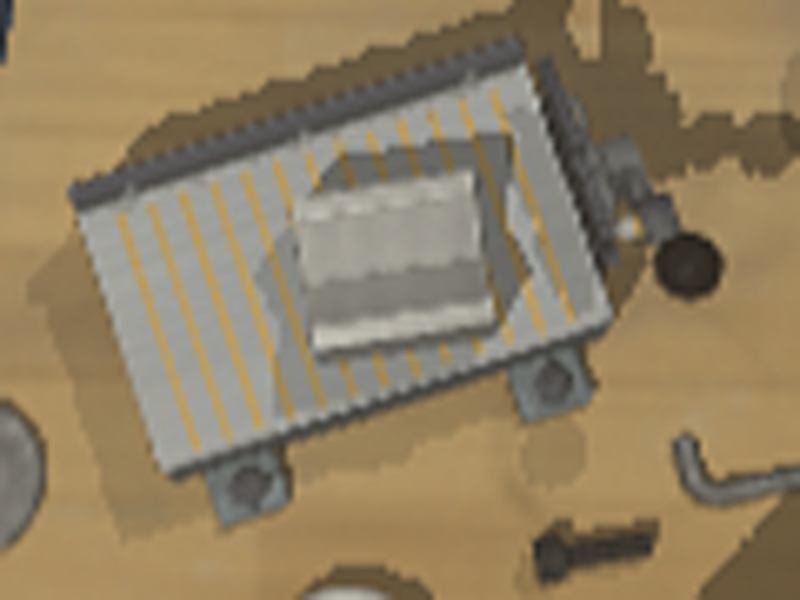

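View pics/scenec.png

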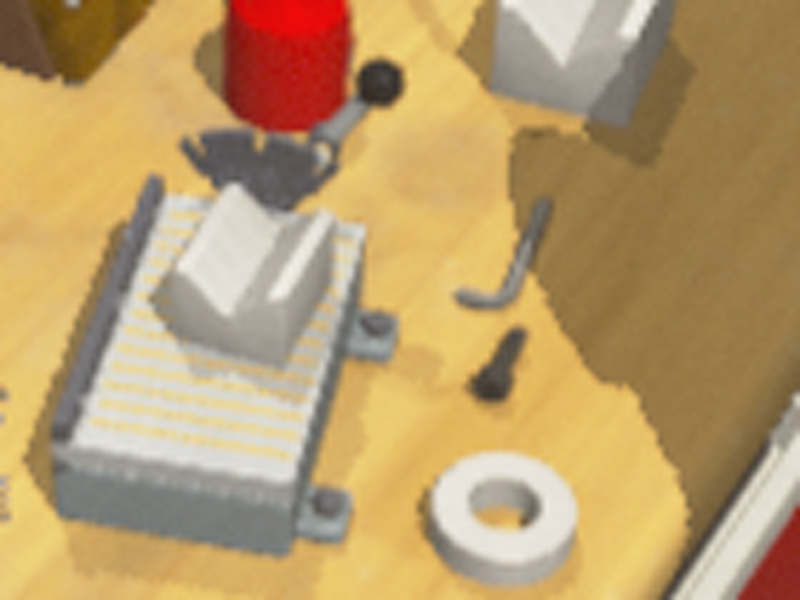

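The top crop confirms the choice. The V-block's top corners are at about (297,200), (472,172), (496,325) and (315,350). The chuck's near corners are at (168,470) and (608,322), the fence runs from (75,195) to (522,52), and the knob is at (688,264).

```bash
cat >> h.py <<'E'
def C(p): return np.array([205,180])+(np.array(p,float)+.5)/6.6667-.5
def S(p): return np.array([240,180])+(np.array(p,float)+.5)/(800/140)-.5
E
python3 - <<'E'
from h import *
ne=plane("top",C([[168,472],[610,322]]),.048)   # near corners
fe=plane("top",C([[72,190],[520,42]]),.058)     # fence outer top corners
print(ne,fe)
print("len",np.linalg.norm(ne[0]-ne[1]),np.linalg.norm(fe[0]-fe[1]),np.linalg.norm((ne-fe)[:,:2],axis=1))
c=np.r_[ne,fe].mean(0)[:2]
d=(ne[0]-ne[1]+fe[0]-fe[1])[:2]; yaw=np.arctan2(-d[0],d[1])
R=np.array([[np.cos(yaw),-np.sin(yaw)],[np.sin(yaw),np.cos(yaw)]])
print("chuck",c,yaw)
k=plane("top",C([[688,264]]),.111)[0]; print("knob",k,(k[:2]-c)@R)
b=plane("top",C([[296,197],[472,172],[497,326],[315,353]]),.088)
bl=(b[:,:2]-c)@R; print("block local",bl,bl.mean(0),[np.linalg.norm(bl[i]-bl[(i+1)%4]) for i in range(4)])
def w(x,y,z): return [*(c+R@[x,y]),z]
# check in scene camera
P=[w(-.05,.08,.048),w(-.05,-.08,.048),w(.05,.08,.058),w(.05,-.08,.058),w(-.0497,-.101,.111)]
print(((proj("scene",P)-[240,180]+.5)*5.714).round(), "expect (297,480)(365,232)(55,432)(155,180)(380,82)")
def tri(a,b):
    (o1,d1),(o2,d2)=ray("top",C([a])),ray("scene",S([b]))
    A=np.c_[d1[0],-d2[0]];t=np.linalg.lstsq(A,o2-o1,rcond=None)[0];p,q=o1+d1[0]*t[0],o2+d2[0]*t[1];return (p+q)/2,np.linalg.norm(p-q)
print(tri((688,264),(380,82)))
# bystanders / can
print("can, ring",plane("top",C([[ (492*.7-205)*6.667,(262*.7-180)*6.667]]),.1))
E
```

```text
[[ 0.46144195 -0.09991327  0.048     ]
 [ 0.5138276  -0.24603799  0.048     ]] [[ 0.55403463 -0.06606034  0.058     ]
 [ 0.60679199 -0.21471296  0.058     ]]
len 0.15523108568559388 0.1577369334831765 [0.09858715 0.09810013]
chuck [ 0.53402404 -0.15668114] 0.3426189062184954
knob [ 0.523985   -0.26738525  0.111     ] [-0.04664715 -0.1008971 ]
block local [[ 0.01774385  0.00932422]
 [ 0.00721062 -0.04734692]
 [-0.0430759  -0.03866093]
 [-0.03253887  0.01959741]] [-0.01266507 -0.01427156] [np.float64(0.05764171184573439), np.float64(0.05103117159476161), np.float64(0.05920358018173735), np.float64(0.051321446171295325)]
[[295. 484.]
 [369. 226.]
 [ 52. 424.]
 [150. 173.]
 [384.  85.]] expect (297,480)(365,232)(55,432)(155,180)(380,82)
(array([ 0.52312151, -0.26751083,  0.11260095]), np.float64(0.001312323988368944))
can, ring [[ 0.60611605 -0.34654731  0.1       ]]
```

```bash
python3 -m crank '[[[0,0,0],0.5],[[1,-0.9,0],0],[[1,-0.9,0],0],[[1,-0.9,0],0],[[1,-0.9,0],0],[[1,-0.9,0],0],[[1,-0.9,0],0],[[1,-0.9,0],0],[[1,-0.9,0],0],[[1,-0.9,0],0],[[0.9,-0.9,0],0],[[0,0,0],0]]' 0.28
cat >> h.py <<'E'
c=np.array([.534,-.1567]);yaw=.3426
R=np.array([[np.cos(yaw),-np.sin(yaw)],[np.sin(yaw),np.cos(yaw)]])
def st():
    from scipy.spatial.transform import Rotation as Ro
    s=sensors.read_state();M=Ro.from_quat(s["eef_rot"]).as_matrix()
    print("t",s["time"],"local mm",((s["ee_pos"][:2]-c)@R*1e3).round(1),"z",round(s["ee_pos"][2]*1e3,1),"yaw err",np.arctan2(M[1,0],M[0,0])-yaw,"tz",M[:,2].round(4),"F",(s["ft_force"][:2]@R).round(1),s["ft_force"][2].round(1),"w",s["width"])
E
python3 -c "from h import *;st()"
```

```text
time: 1.6
ee_pos: [0.4412, -0.2145, 0.2225]
eef_rot: [0.985, 0.174, 0.0, -0.0]
ft_force: [-0.1, -0.5, -0.1]
width: 0.0246
grip_force: 0.0
t 1.6 local mm [-106.8  -23.3] z 222.5 yaw err 0.00748942346385878 tz [ 1.e-04  6.e-04 -1.e+00] F [-0.2 -0.4] -0.1 w 0.02456163799380086
```

```bash
python3 -m crank '[[[0.6,-0.3,0.5],0.05],[[0.6,0,0.6],0],[[0,0,1],0],[[0,0,1],0],[[0,0,1],0],[[0,0,0.8],0],[[0,0,0.5],0],[[0,0,0],0],[[0,0,0],0]]'
python3 - <<'E'
from h import *
st()
im=vision.camera("scene");c_=im[180:285,240:380,::-1]
cv2.imwrite("pics/s1.png",cv2.resize(c_,(800,600),interpolation=cv2.INTER_CUBIC))
E
```

```text
time: 2.72
ee_pos: [0.4715, -0.1974, 0.0614]
eef_rot: [0.986, 0.168, 0.0, 0.0]
ft_force: [0.1, -0.8, 1.5]
width: 0.0244
grip_force: 0.0
t 2.725 local mm [-72.6 -17.3] z 61.4 yaw err -0.004805124453081511 tz [ 1.1e-03 -6.0e-04 -1.0e+00] F [-0.1 -0.8] 1.5 w 0.024377844541367925
```

View pics/s1.png

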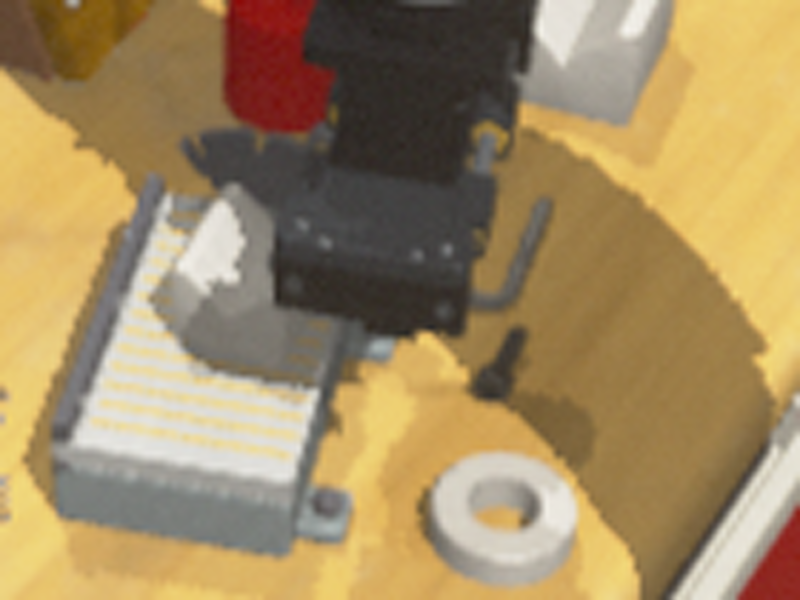

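The hand is low on the near side of the block, which sits unmoved at (245,280). The body hides the knob. I'll push slowly toward the fence.

```bash
python3 -m crank '[[[0.3,0,0],0],[[0.2,0,0],0],[[0.2,0,0],0],[[0.15,0,0],0],[[0.15,0,0],0],[[0.15,0,0],0],[[0.1,0,0],0],[[0.1,0,0],0],[[0.1,0,0],0],[[0,0,0],0]]' >/dev/null; python3 -c "from h import *;st()"
python3 -m crank '[[[0.1,0,0.0],0],[[0.1,0,0],0],[[0,0,0],0]]' >/dev/null; python3 -c "from h import *;st()"
```

```text
t 4.025 local mm [-28.9 -16.8] z 60.5 yaw err -0.004236162128842702 tz [ 6.e-04  3.e-04 -1.e+00] F [-1.2  1. ] -0.8 w 0.02476384886182277
t 4.4 local mm [-22.9 -16.9] z 60.6 yaw err -0.004346753895698496 tz [ 6.e-04  1.e-04 -1.e+00] F [-2.1 -0.3] -0.9 w 0.0246037787607468
```

```bash
for i in 1; do python3 -m crank '[[[0.1,0,0.0],0],[[0.06,0,0],0]]' >/dev/null; python3 -c "from h import *;st()"; python3 -m crank '[[[0.07,0,0.0],0],[[0.0,0,0],0]]' >/dev/null; python3 -c "from h import *;st()"; python3 -m crank '[[[0.07,0,0.0],0],[[0.0,0,0],0]]' >/dev/null; python3 -c "from h import *;st()"; done
```

```text
t 4.65 local mm [-18.5 -17. ] z 60.6 yaw err -0.004603123649276841 tz [-0.e+00 -1.e-04 -1.e+00] F [-4.3  0.3] 0.8 w 0.024055002626997758
t 4.9 local mm [-16.7 -17.1] z 60.5 yaw err -0.004629884728725775 tz [-6.e-04 -3.e-04 -1.e+00] F [-5.1  0.5] 1.1 w 0.024569444687447817
t 5.15 local mm [-16.5 -17.2] z 60.5 yaw err -0.005274633112118232 tz [-4.2e-03 -9.0e-04 -1.0e+00] F [-13.6   2. ] 9.7 w 0.024297503152788124
```

Stalled at x≈-16.5 with the force rising, which fits fence contact (expected -17.5). I'll press once more to seat it, then back off and look.

```bash
python3 -m crank '[[[0.08,0,0.0],0],[[0.0,0,0],0],[[0.0,0,0],0]]' >/dev/null; python3 -c "from h import *;st()"; python3 -m crank '[[[-0.3,0,0.0],0],[[-0.6,0,0],0],[[-0.8,0,0],0],[[0,0,-1],0],[[0,0,-1],0],[[0,0,-1],0],[[-1,0,0],0],[[-1,0,0],0],[[-1,0,0],0],[[0,0,0],0]]' 0 >/dev/null
python3 - <<'E'
from h import *
st()
im=vision.camera("top");np.save("top1.npy",im);c_=im[180:270,205:325,::-1]
cv2.imwrite("pics/t2.png",cv2.resize(c_,(800,600),interpolation=cv2.INTER_CUBIC))
E
```

```text
t 5.525 local mm [-16.5 -17.3] z 60.4 yaw err -0.006157643390641954 tz [-0.0083 -0.0016 -1.    ] F [-24.9   4.3] 17.6 w 0.024740998872019082
t 6.775 local mm [-155.   -16.8] z 150.7 yaw err -0.00737546113376325 tz [ 5.0e-04 -1.1e-03 -1.0e+00] F [0.1 0.3] 0.2 w 0.0006623831334127794
```

View pics/t2.png

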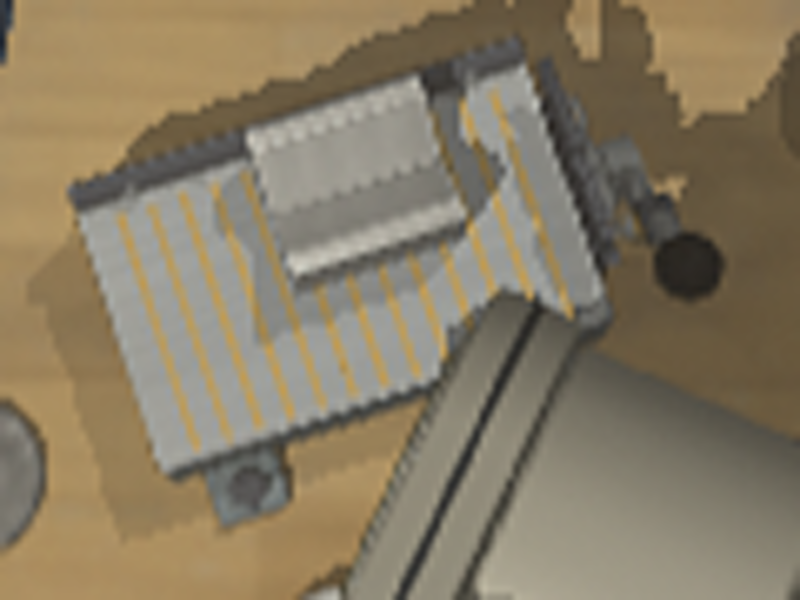

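The block now sits against the fence, with top corners at about (247,127), (422,77), (468,213) and (293,278). The lever is still off, with the knob at (688,264). I'll check squareness in numbers and work out the move to the lever.

```bash
python3 - <<'E'
from h import *
b=(plane("top",C([[246,128],[422,76],[468,213],[293,279]]),.088)[:,:2]-c)@R*1e3
print(b.round(1),b.mean(0)); 
im=np.load("top1.npy")[180:270,205:325]; g=cv2.resize(im,(800,600),interpolation=cv2.INTER_CUBIC)
hsv=cv2.cvtColor(g,cv2.COLOR_RGB2HSV)
m=((hsv[:,:,1]<45)&(hsv[:,:,2]>110)).astype(np.uint8)
m[:, :]=m
# near edge: in strips perpendicular to the edge, last bright ->dark drop along rows
L=[];F=[]
for x in range(305,455,6):
    y0=int(278-(x-293)*.37); col=cv2.cvtColor(g,cv2.COLOR_RGB2GRAY)[:,x].astype(float); w=np.gradient(cv2.GaussianBlur(col[:,None],(1,9),0)[:,0])
    i=y0-18+np.argmin(w[y0-18:y0+18]);L.append((x,i))
    if x<415:
        y1=int(128-(x-247)*.29);j=y1-18+np.argmax(w[y1-18:y1+18]);F.append((x,j))
for E_ in(L,F):
    P=(plane("top",C(E_),.088)[:,:2]-c)@R*1e3; q=cv2.fitLine(P.astype(np.float32),cv2.DIST_HUBER,0,.01,.01).ravel(); print("edge x",q[2],"angle",-q[0]/q[1])
st()
E
```

```text
[[ 44.6  17.6]
 [ 42.6 -42.2]
 [ -5.1 -41.7]
 [ -7.4  18.7]] [ 18.67109208 -11.91479255]
edge x -6.8030744 angle -0.00048287315
edge x 43.19052 angle 0.0013070868
t 6.825 local mm [-153.5  -16.6] z 150.8 yaw err -0.0060283509322146545 tz [ 1.2e-03 -9.0e-04 -1.0e+00] F [0.5 0.1] 0.2 w 0.0005398847281837716
```

The block is flush: edge angle about 0 and edges at -6.8 and 43.2 mm. Now the lever.

```bash
python3 -m crank '[[[0,1,0],0],[[0,1,0],0],[[0.5,0.85,0],0],[[0.5,0,0.4],0],[[0.5,0,0.7],0],[[0.5,0,0.7],0],[[0,0,0],0],[[0,0,0],0]]' >/dev/null; python3 -c "from h import *;st()"
```

```text
t 7.825 local mm [ -93.2 -101.8] z 97.0 yaw err -0.003932624669401641 tz [ 3.e-04 -1.e-04 -1.e+00] F [ 0.2 -0.9] 0.0 w 0.000560258985731254
```

```bash
python3 -m crank '[[[0.4,0,0],0],[[0.4,0,0],0],[[0.3,0,0],0],[[0.3,0,0],0],[[0.3,0,0],0],[[0.3,0,0],0],[[0.3,0,0],0],[[0,0,0],0]]' >/dev/null; python3 -c "from h import *;st()"
python3 -m crank '[[[0.3,0,0],0],[[0.3,0,0],0],[[0.3,0,0],0],[[0.3,0,0],0],[[0,0,0],0]]' >/dev/null; python3 -c "from h import *;st()"
```

```text
t 8.825 local mm [ -23.4 -102.1] z 96.4 yaw err -0.003418488405032838 tz [ 4.e-04  4.e-04 -1.e+00] F [0.4 0.5] 0.6 w 0.00029621095096767406
t 9.45 local mm [  13.3 -102. ] z 96.6 yaw err -0.0031099453826082812 tz [ 1.4e-03  6.0e-04 -1.0e+00] F [0.  0.6] 0.1 w 0.0001558277935055275
```

```bash
python3 -m crank '[[[0.2,0,0],0],[[0.2,0,0],0],[[0.15,0,0],0],[[0,0,0],0]]' >/dev/null; python3 -c "from h import *;st()"
python3 -m crank '[[[0.1,0,0],0],[[0.05,0,0],0],[[0,0,0],0],[[0,0,0],0]]' >/dev/null; python3 -c "from h import *;st()"
```

```text
t 9.95 local mm [  28.1 -102.7] z 96.4 yaw err -0.004486963739675109 tz [-4.e-04 -1.e-04 -1.e+00] F [-1.4 -0. ] 1.0 w 0.00044009097944651795
t 10.45 local mm [  29.5 -102.8] z 96.0 yaw err -0.006157792842389598 tz [-5.9e-03 -5.0e-04 -1.0e+00] F [-12.1   3. ] 4.9 w 0.0005642509748763523
```

Stalled at the stop (TCP x≈29 with the force rising). I'll back off and check.

```bash
python3 -m crank '[[[-0.4,0,0],0],[[-1,0,0],0],[[-1,0,0],0],[[-1,0,0],0],[[0,0,-1],0],[[-1,0,-1],0],[[-1,0,-1],0],[[-1,0,0],0],[[-1,0,0],0],[[-1,0,0],0],[[0,0,0],0],[[0,0,0],0]]' >/dev/null
python3 - <<'E'
from h import *
st()
P=[[*(c+R@[x,-.101]),z] for x,z in((.0497,.111),(0,.125))]
print("expected knob on/upright top",((proj("top",P)-[205,180]+.5)*6.667).round(),"scene",((proj("scene",P)-[240,180]+.5)*5.714).round())
a=cv2.resize(vision.camera("top")[180:270,205:325,::-1],(400,300),interpolation=cv2.INTER_CUBIC)
b=cv2.resize(vision.camera("scene")[180:285,240:380,::-1],(400,300),interpolation=cv2.INTER_CUBIC)
cv2.imwrite("pics/f.png",np.hstack([a,b]))
E
```

```text
t 11.95 local mm [-218.6 -101.6] z 186.9 yaw err -0.00423596564721368 tz [ 1.2e-03 -5.0e-04 -1.0e+00] F [ 0.5 -0.9] 0.1 w 0.00020189674591309937
expected knob on/upright top [[589. -16.]
 [643. 119.]] scene [[162.  51.]
 [273.  43.]]
```

View pics/f.png

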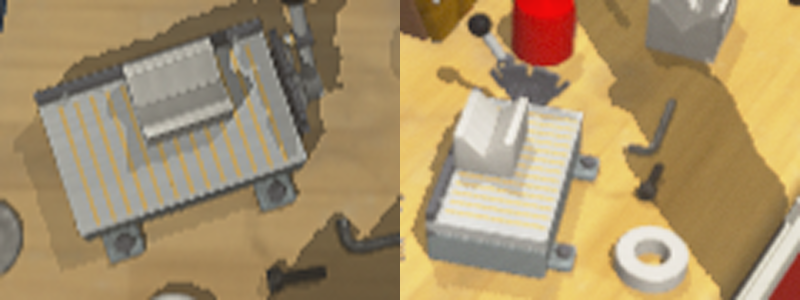

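The knob is at scene-crop (160,50) at full scale, against (162,51) expected for fully on. The block is still flush at (178,90) in the left panel, and the bystanders haven't moved.

```bash
python3 -c "from bench import r;print(r.close_job())"
```

```text
the job is handed in; nothing more can be done
None
```

I pushed the V-block flush along the fence, then pushed the lever to its far stop, and handed the job in at about 12 s with the arm clear; no verdict was returned, but the last pictures show the block still flush, the lever fully on and nothing in view disturbed.

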